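Load a vial rack into the rack reader

TASK

Pull the rack reader's carriage all the way out by its orange tab, and seat the rack of blue-capped vials flat and fully home in the pocket, with its cut-away corner at the orange key block. Then push the carriage fully back in and only then press and release the green button. The vials are glass: keep the rack upright and set it down gently without dropping or forcing it, and leave the empty rack, the bottle and the mouse where they are.

Things in the scene. Friction and masses are not known exactly. Their poses are not given: they have to be found in the camera images.
- reader: Fixed dark-blue bench unit. Origin on the table under the middle of the hood's mouth; +y is the way the carriage comes out, z up. Hood: 124 mm wide (x), y from -180 mm to 0, top 92 mm above the table; its open mouth is 100 mm wide and 70 mm high. A grey 4 mm thick base plate 130 mm wide runs from y = -180 to +220 mm.
- carriage (a joint): Travel of the carriage along the reader's +y, m: 0 fully in, 0.13 fully out. About 3 N moves it; it stays where it is left. The carriage is an aluminium plate 80 mm wide and 210 mm long, its top 12 mm above the table, carrying the pocket and the orange tab.
- tab_top (a point): Middle of the top edge of the carriage's upright orange tab, 70 mm above the table. The tab is 10 mm thick along the travel (reader y), 44 mm wide (reader x), and stands 58 mm above the plate, 120 mm beyond the pocket's centre; there is 59 mm of clear plate between it and the pocket's wall. Pinch it from above.
- nest (a point): Black pocket on the carriage. Origin: centre of its floor (12 mm above the table), axes as the reader's. Inside 58 (x) by 100 mm (y), 2 mm clear of the rack all round; walls 10 mm high, 6 thick, the upper 4 mm a sloping lead-in; 44 mm finger gaps amid the long (+-x) walls. Orange key block 12 x 12 x 10 mm in the +x +y corner. Carriage out: centre 64 mm before the hood's mouth; in: under the hood.
- nest_key (a point): Point on the pocket's floor near the key block, at (20, 41, 0) mm in the nest's frame; the rack's notch point comes to lie here.
- rack: Loose white rack full of vials with dark blue caps, about 0.17 kg. Block 54 mm (x) by 96 mm (y), 30 mm high, caps up to 40 mm; the +x +y corner is cut away 14 x 14 mm over the full height. Origin at the centre of the underside, z up. Seated, its frame coincides with the nest's. Grasp across x (54 mm).
- rack_notch (a point): Point on the rack's underside in its cut-away corner, at (20, 41, 0) mm in the rack's frame.
- empty_rack: Loose white rack of the same shape and frame as the other but without vials or caps (dark open wells), 30 mm high. Leave it alone.
- scan_button (a joint): Press of the green button, m: 0 up, 0.006 fully down (5 N); it springs back.
- scan_button_top (a point): Centre of the top of the green button, 28 mm across, at (0, -75) mm in the reader's frame, on the hood's roof; when up its top stands 109 mm above the table.
- bottle: Loose glass bottle with a blue cap, 66 mm across, 130 mm high. Origin under its centre. Leave it alone.
- mouse: Loose grey computer mouse, 100 x 58 mm, 31 mm high. Origin under its centre. Leave it alone.
Things that resemble listed ones, but are neither listed nor needed, are in the scene too. What is shaped like the rack but pink or turquoise is not meant.

How it is judged:
On the way, in this order (a step that is already met when the one before it is completed fails the run):
1. the carriage is pulled out (at least 115 of 130 mm) (value of joint carriage above 0.115 m), for 0.1 s.
2. with the carriage out, the rack sits fully home in the pocket and is let go (horizontal distance between rack and nest below 0.004 m and z of rack in the frame of nest between -0.003 and 0.0025 m and angle between rack's own z axis and vertical below 0.035 rad and distance between rack_notch and nest_key below 0.006 m and contact force between the fingers and rack below 0.1 N and value of joint carriage above 0.09 m), for 0.2 s.
3. the carriage is pushed home (within 6 mm) with the rack still seated (horizontal distance between rack and nest below 0.004 m and z of rack in the frame of nest between -0.003 and 0.0025 m and angle between rack's own z axis and vertical below 0.035 rad and distance between rack_notch and nest_key below 0.006 m and value of joint carriage below 0.006 m), for 0.1 s.
4. the green button is pressed (at least 4 mm) with the carriage home (value of joint scan_button above 0.004 m and value of joint carriage below 0.006 m), for 0.03 s.
At the end, for the whole second after the job is handed in: The blue-capped rack rests released in the pocket: centre within 4 mm, underside within 2.5 mm of the pocket floor, tilted less than 0.035 rad (2 degrees), notch point within 6 mm of the key point; the carriage is within 6 mm of fully in; the button is up again (under 2 mm) and the rack is at rest (all of step 3 and contact force between the fingers and rack below 0.1 N and value of joint scan_button below 0.002 m and linear speed of rack below 0.01 m/s); the robot touches nothing.
It fails at once if the blue-capped rack presses on the reader (hood, carriage or pocket) with more than 40 N (contact force between rack and reader above 40 N).
It fails at once if the blue-capped rack is dropped (falls free, touching nothing, faster than 0.35 m/s: a fall of about 6 mm) (contact force between rack and anything else below 0.05 N and linear speed of rack above 0.35 m/s).
It fails at once if the blue-capped rack is tipped more than 0.5 rad (angle between rack's own z axis and vertical above 0.5 rad).
It fails at once if the empty rack, the bottle or the mouse is moved more than 30 mm (distance of any of empty_rack, bottle, mouse from where it was at the start of the episode above 0.03 m).
It fails at once if the green button is pressed while the carriage stands out more than 15 mm (value of joint scan_button above 0.004 m and value of joint carriage above 0.015 m).
It also fails if it takes over 72 s, if anything falls off the work surface, if the arm or the gripper's body presses on something with over 40 N, if the wrist force passes 120 N, or if a joint passes its speed limit or range.

ROBOT

A 6-joint arm with a two-finger parallel gripper is mounted at the origin on the work surface. World frame = base frame: x ahead of the robot, y to its left, z up, the work surface at z = 0. Lengths are in m, angles in rad, forces in N, time in s.
With the tool pointing down it reaches from about 0.425 to 1.125 m from the base axis. Payload 14.9 kg.
Tool frame: the origin (TCP) lies midway between the tips of the shut fingers; the grasp point (between the pads) lies 19 mm behind it; z points along the fingers, y is the line along which they close (so a half turn about z gives the same grasp; the last joint's range is limited). The gripper opens to 91 mm and grips with 3 to 60 N. Pads are 32 mm wide; open, the fingers measure 118 mm over their backs; the gripper's body (76 mm by 178 mm) begins 60 mm behind the grasp point.
Start: joints at [1.241, 0.379, 1.734, -0, 1.028, -0.033], TCP at [0.205, 0.669, 0.214] pointing down, gripper open.
Joint ranges: [-2.77, 2.77], [-0.74, 2.19], [0, 2.66], [-1.06, 4.2], [0.31, 2.87], [-3.08, 3.08]. Speed limits (rad/s): [1.89, 1.89, 2.39, 3.14, 3.14, 3.14].

INTERFACE

Orientations are given as a unit quaternion [x, y, z, w].
In Python, from plant import sense, viewer, order gives the robot as it stands. The module is installed in compiled form; this text tells all that it offers.
- The arm moves only by the tool carry_out, never from a script. Its argument "rows" is a list of rows, each a list of 3 entries, a list of its own where there are three numbers: the shift along the tool's x, y, z in cm, then the turn about the tool's z in rad, then the opening, from 0 (shut) to 1 (fully open). In form: [[[dx, dy, dz], roll, gripper], ...]. A call has 1 to 20 rows; each row is the pose to reach, as a shift and turn from the pose commanded when the call began, along the tool's axes at that moment; what a row does not reach only later rows make up. A row lasts 1/12 s, in which the tool goes at most 41.7 mm and 7.16 degrees, less where a joint would pass 70% of its speed; a pose out of reach is approached as far as the arm can. A call with a gripper value outside its range is refused whole. The fingers move at their own pace and stop on an object; "squeeze" is the grip in N (left out, the last holds). Time passes only in rows, so rows that repeat a pose let the fingers close. It gives the time, the measured TCP pose, the force, the opening and the grip force at its end, in the units of the state.
- sense(): the state, without advancing time (a new reading comes with each control period).
- viewer.read_camera(name): name is "scene" or "top"; returns the picture (400x640x3 uint8, red, green, blue); there is no depth.
- viewer.calibration(name): a dict with "mtx" (3x3 intrinsics, pixels), "xyz" and "orientation" of the camera in the world. Camera axes: x right, y down, z forward; pixel columns grow to the right and rows downward; lengths in m; the calibration is good to about 2 mm. A picture is of the moment at which its call begins. calibration takes no time and is no camera call.
- order.sign_off(): hands the job in; it is judged then, once.
Trained networks look in the newest picture that a camera, given by its name, has taken for a name from the list of things; names that differ only in an ending like _2 or _b are one class to them, and where a whole thing is asked for, a point or a joint stands for the part that bears it (a point fixed in the world has none). Each returns a list of dicts, best first, with "p" (0 to 1); they miss things now and then, are a little off and sometimes report something else, mostly with a low value. They report only what shows in the picture. A call takes as long as a camera call. They do not tell look-alikes from the thing itself.
- viewer.regions_of(target, camera): "mask" (400x640 bool, what is visible of it) and "extent" ([centre column, centre row, width, height] in pixels, round what is visible of it).
The state is a dict: "time_s": time; "q": joint angles; "joint_velocities": joint speeds; "joint_efforts": joint torques, N m; "ee_pos": TCP position; "tcp_rot": TCP orientation; "force": force on the tool from outside, world axes, zero at the start; "ft_torque": the same for the moment, N m; "grip_width": finger opening in m; "gripper_force": force on a finger pad.
Only numpy, scipy, OpenCV 4.12 (cv2) and the standard library are available. Lean on these libraries where they do the work, as an engineer would, in place of code of your own. Each camera call takes 0.05 s, during which the arm holds its last target. There are 200 camera calls.

## Working session

There is one attempt and no reset: what is moved stays moved. The work goes in short steps, Python scripts to look and compute and a tool call to move; the robot and the scene stay as the last step left them, time stands still between calls to the robot, and variables do not carry over. Pictures are saved under pics/ and viewed, at most 10 in all, crops included, and the job is handed in when it is done.

Besides the shell and the picture viewer there is one more tool, called after "Call:" as name([rows], argument=value, ...), one row to a line, values as JSON. carry_out: Moves the arm, as the interface text tells. Its arguments: {"type":"object","properties":{"rows":{"type":"array"},"squeeze":{"type":"number"}},"required":["rows"]}

```bash
mkdir -p pics; python3 - <<'E'
from plant import sense, viewer
import cv2, numpy as np
s=sense(); print({k:np.round(v,3).tolist() for k,v in s.items()})
ims=[]
for c in("scene","top"):
    im=viewer.read_camera(c); cv2.imwrite(f"pics/{c}0.png",im[:,:,::-1]); k=viewer.calibration(c)
    print(c,{a:np.round(v,4).tolist() for a,v in k.items()})
    for t in ("rack","empty_rack","reader","tab_top","nest","scan_button_top","bottle","mouse"):
        print(t,[(round(float(d['p']),2),np.round(d['extent']).tolist()) for d in viewer.regions_of(t,c)][:4])
E
```

```text
{'time_s': 0.0, 'q': [1.241, 0.379, 1.735, -0.0, 1.029, -0.033], 'joint_velocities': [-0.001, 0.003, -0.0, 0.0, 0.001, 0.001], 'joint_efforts': [0.003, -76.37, -43.439, 0.065, 0.042, -0.0], 'ee_pos': [0.205, 0.669, 0.213], 'tcp_rot': [0.148, 0.989, -0.001, -0.0], 'force': [0.347, -0.756, -0.369], 'ft_torque': [0.007, -0.057, -0.014], 'gripper_force': 0.0, 'grip_width': 0.091}
scene {'mtx': [[431.7697, 0.0, 319.0735], [0.0, 431.7697, 195.4549], [0.0, 0.0, 1.0]], 'xyz': [1.0002, 0.0244, 0.8839], 'orientation': [0.7169, 0.6437, -0.1781, -0.2]}
rack [(0.95, [234.0, 158.0, 43.0, 22.0]), (0.77, [310.0, 150.0, 36.0, 38.0]), (0.73, [362.0, 179.0, 47.0, 36.0]), (0.62, [438.0, 158.0, 42.0, 40.0])]
empty_rack [(0.87, [456.0, 211.0, 32.0, 43.0])]
reader [(0.72, [197.0, 250.0, 210.0, 91.0])]
tab_top [(0.56, [364.0, 179.0, 51.0, 37.0])]
nest [(0.76, [211.0, 258.0, 56.0, 36.0])]
scan_button_top [(0.63, [152.0, 229.0, 16.0, 15.0]), (0.62, [211.0, 254.0, 54.0, 37.0])]
bottle [(0.69, [366.0, 304.0, 30.0, 47.0]), (0.51, [377.0, 139.0, 33.0, 34.0])]
mouse [(0.74, [212.0, 257.0, 53.0, 39.0])]
top {'mtx': [[397.6096, 0.0, 313.3395], [0.0, 397.6096, 205.3559], [0.0, 0.0, 1.0]], 'xyz': [0.3916, 0.0635, 0.9251], 'orientation': [0.7076, -0.7027, 0.0492, -0.0558]}
rack [(0.97, [179.0, 257.0, 34.0, 41.0]), (0.96, [265.0, 240.0, 47.0, 41.0]), (0.81, [265.0, 172.0, 46.0, 25.0]), (0.67, [395.0, 285.0, 48.0, 28.0])]
empty_rack [(0.97, [181.0, 192.0, 41.0, 42.0]), (0.19, [414.0, 174.0, 44.0, 44.0])]
reader [(0.72, [428.0, 176.0, 193.0, 89.0])]
tab_top [(0.57, [416.0, 176.0, 49.0, 39.0])]
nest []
scan_button_top [(0.54, [478.0, 176.0, 12.0, 7.0])]
bottle [(0.92, [282.0, 106.0, 36.0, 46.0])]
mouse [(0.61, [234.0, 300.0, 32.0, 49.0])]
```

View pics/scene0.png

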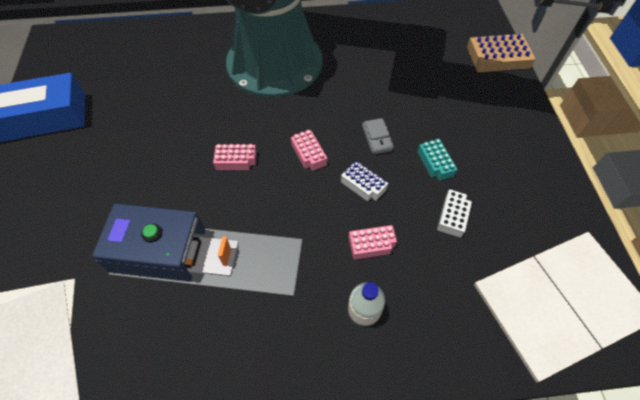

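View pics/top0.png

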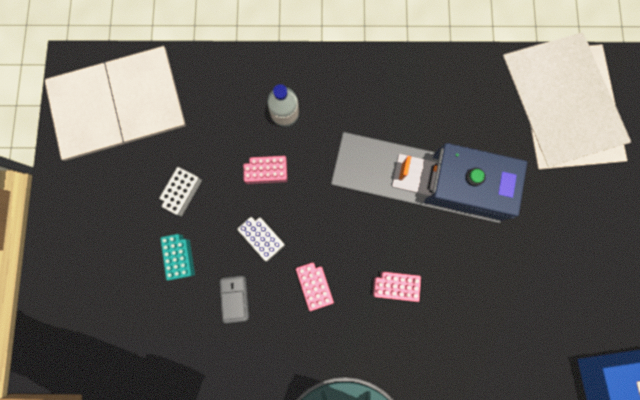

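Top view: the wanted rack (white, dark-blue caps) is at (261,239), scene (364,181). Things it could be taken for:
- pink racks at top (265,169), (314,286) and (397,287)
- turquoise rack at (177,256)
- empty white rack at (180,191)
- wooden rack with blue caps at scene (502,50)

The reader is at top (428,176), with the button at (478,176) and the tab at (405,168).

```bash
cat > h.py <<'E'
import numpy as np, cv2
from scipy.spatial.transform import Rotation as R
from scipy.optimize import minimize
from plant import sense, viewer
CAL={c:viewer.calibration(c) for c in("scene","top")}
def proj(P,c):
    k=CAL[c]; q=(np.atleast_2d(P)-k["xyz"])@R.from_quat(k["orientation"]).as_matrix()
    q=q@np.array(k["mtx"]).T; return q[:,:2]/q[:,2:]
def ray(uv,z,c):
    k=CAL[c]; d=R.from_quat(k["orientation"]).as_matrix()@np.linalg.solve(k["mtx"],[*uv,1]); o=np.array(k["xyz"])
    return o+d*(z-o[2])/d[2]
def place(P,p): # p=x,y,yaw
    P=np.array(P,float); c,s=np.cos(p[2]),np.sin(p[2])
    return np.c_[P[:,0]*c-P[:,1]*s+p[0],P[:,0]*s+P[:,1]*c+p[1],P[:,2]]
def prism(poly,z0,z1): return [np.array([[*v,z] for z in(z0,z1) for v in e]) for e in poly]
def box(x0,x1,y0,y1): return [(x0,y0),(x1,y0),(x1,y1),(x0,y1)]
RACK=prism([box(-.027,.027,-.048,.034),box(-.027,.013,-.048,.048)],0,.030)+prism([box(-.023,.023,-.044,.030),box(-.023,.010,-.044,.044)],.03,.040)
READER=prism([box(-.065,.065,-.18,.22)],0,.004)+prism([box(-.062,.062,-.18,0)],0,.092)
def sil(model,p,c,S=4):
    m=np.zeros((400*S,640*S),np.uint8)
    for h in model:
        uv=proj(place(h,p),c); uv=(uv+.5)*S-.5
        cv2.fillConvexPoly(m,cv2.convexHull(np.round(uv*16).astype(np.int32)),255,shift=4)
    return cv2.resize(m,(640,400),interpolation=cv2.INTER_AREA)/255.
def fit(model,p0,obs,step=(.006,.006,.08)):
    f=lambda p:sum(np.abs(sil(model,p,c)-o).sum()/o.sum() for c,o in obs.items())
    s=np.vstack([p0]+[np.array(p0)+np.eye(3)[i]*step[i] for i in range(3)])
    r=minimize(f,p0,method="Nelder-Mead",options=dict(initial_simplex=s,xatol=1e-4,fatol=1e-5)); return r.x,r.fun
def fg(im,box,th):
    m=np.zeros((400,640),np.uint8); x0,y0,x1,y1=box
    m[y0:y1,x0:x1]=im[y0:y1,x0:x1].max(2)>th
    n,l,st,_=cv2.connectedComponentsWithStats(m); m=(l==1+st[1:,4].argmax()).astype(np.uint8)
    return cv2.morphologyEx(m,cv2.MORPH_CLOSE,np.ones((5,5))).astype(float)
E
cat > a.py <<'E'
from h import *
I={c:cv2.imread(f"pics/{c}0.png")[:,:,::-1] for c in CAL}
o={"top":fg(I["top"],(232,210,292,268),95),"scene":fg(I["scene"],(335,155,395,207),95)}
c0=ray((261,239),.02,"top"); print("c0",c0)
for y in np.arange(0,6.28,np.pi/2):
    for one in (o,):
        p,e=fit(RACK,[c0[0],c0[1],y+.8],one); print("rack",p.round(4),round(e,3))
b={"top":(325,120,535,230),"scene":(85,195,312,300)}
for c in CAL: print(c,I[c][b[c][1]:b[c][3],b[c][0]:b[c][2]].max(2).flatten()[::900])
r={c:fg(I[c],b[c],58) for c in CAL}
hsv={c:cv2.cvtColor(I[c],cv2.COLOR_RGB2HSV) for c in CAL}
def cen(c,lo,hi):
    m=cv2.inRange(hsv[c],lo,hi); x0,y0,x1,y1=b[c]; k=np.zeros_like(m); k[y0:y1,x0:x1]=m[y0:y1,x0:x1]
    ys,xs=np.nonzero(k); return (xs.mean(),ys.mean(),len(xs),xs.min(),xs.max(),ys.min(),ys.max())
B={}
for c in CAL:
    g=cen(c,(45,100,60),(75,255,255)); B[c]=ray(g[:2],.107,c); print(c,"btn",np.round(g,1),B[c].round(4))
    t=cen(c,(5,130,150),(18,255,255)); print("tab",np.round(t,1))
bt=(B["top"]+B["scene"])/2
pl=ray((340,160),0,"top"); d=pl-bt; yaw=np.arctan2(d[1],d[0])-np.pi/2; print("yaw0",yaw)
f=np.array([-np.sin(yaw),np.cos(yaw)])
p,e=fit(READER,[*(bt[:2]+.075*f),yaw],r); print("reader",p.round(4),e)
for c in CAL: 
    p1,e1=fit(READER,p,{c:r[c]}); print(c,p1.round(4),e1)
    p1,e1=fit(RACK,fit(RACK,[c0[0],c0[1],.8],o)[0],{c:o[c]}); print(c,'rack',p1.round(4))
v=[]
for c in CAL:
    im=I[c].copy(); x0,y0,x1,y1=b[c]
    im=cv2.resize(im,None,fx=4,fy=4,interpolation=cv2.INTER_CUBIC)
    cn,_=cv2.findContours(cv2.resize(r[c],None,fx=4,fy=4).round().astype(np.uint8),0,1); cv2.drawContours(im,cn,-1,(255,0,0),1)
    cn,_=cv2.findContours((cv2.resize(sil(READER,p,c),None,fx=4,fy=4)>.5).astype(np.uint8),0,1); cv2.drawContours(im,cn,-1,(255,255,0),1)
    a=cv2.resize(im[y0*4:y1*4,x0*4:x1*4],(480,300)); 
    ctr=(261,239) if c=="top" else (364,181)
    k=im[(ctr[1]-35)*4:(ctr[1]+35)*4,(ctr[0]-35)*4:(ctr[0]+35)*4]
    v.append(np.hstack([a,cv2.resize(k,(300,300))]))
cv2.imwrite("pics/crop1.png",np.vstack(v)[:,:,::-1])
E
python3 a.py
```

```text
c0 [0.44893723 0.19105152 0.02      ]
rack [ 0.4537  0.1921 -0.8369] 0.142
rack [0.4528 0.192  2.314 ] 0.211
rack [0.4539 0.1923 5.4535] 0.142
rack [0.4537 0.1918 5.451 ] 0.142
scene [ 47  47  50  46  46  48  45  49  43  49 150 250 226 133 100 110 105 123
  59  49  47  96  49  48  47  50  46]
top [ 45  55  52  52 161  49  58  54 162 118 120 162 232 189  50 167 133 232
  52 129 111  50  48  54  51  55]
scene btn [150.2 231.4 182.  142.  168.  224.  255. ] [ 0.5825 -0.268   0.107 ]
tab [222.4 246.2  93.  219.  226.  237.  256. ]
top btn [476.3 174.9 169.  456.  484.  154.  182. ] [ 0.5808 -0.2697  0.107 ]
tab [406.2 165.5  86.  403.  410.  156.  175. ]
yaw0 -0.20716024328850624
reader [ 0.5968 -0.1962 -0.2246] 0.19848045999356345
scene [ 0.5971 -0.1956 -0.2229] 0.12296509329538266
scene rack [ 0.4536  0.1919 -0.8309]
top [ 0.5957 -0.1971 -0.2269] 0.07314768754577236
top rack [ 0.4543  0.1929 -0.8308]
```

View pics/crop1.png

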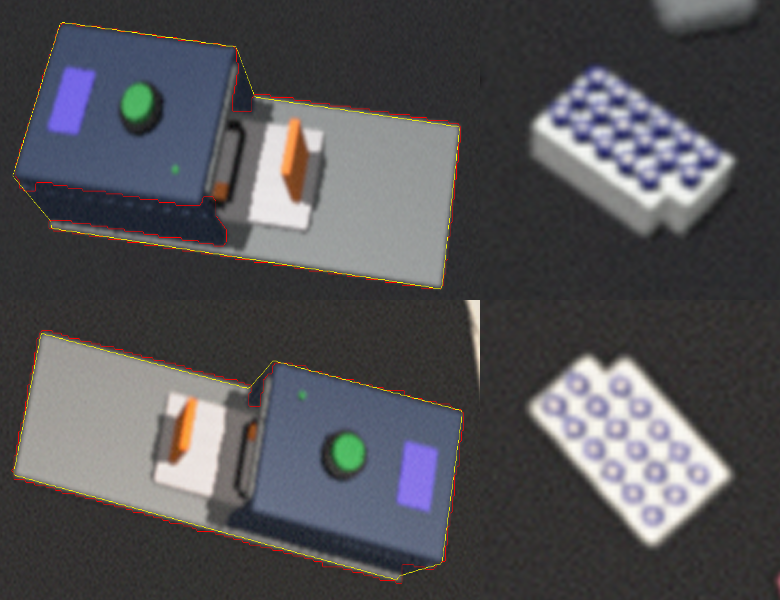

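The crop confirms the target: a white block with dark-blue caps, notch at the upper left in the top view (around top pixel (257,219)). The reader outline fits well. Next I'll work out the reach to the tab.

```bash
cat >> h.py <<'E'
RD=np.array([.5965,-.1963,-.225]); RK=np.array([.4540,.1924,-.833])
def rd(x,y,z=0,p=RD): return place([[x,y,z]],p)[0]
def go(target,theta,s=None):
    """tool-frame shift (cm) and roll to TCP target with tool y at world angle theta"""
    s=s or sense(); M=R.from_quat(s["tcp_rot"]).as_matrix(); d=M.T@(np.array(target)-s["ee_pos"])*100
    th=np.arctan2(M[1,1],M[0,1]); roll=(th-theta+np.pi)%(2*np.pi)-np.pi
    return d.round(2).tolist(),round(float(roll),3),"theta",round(float(th),4)
E
python3 - <<'E'
from h import *
for c in CAL: print(c,proj([rd(0,54e-3,.041),rd(0,.049,.07),rd(0,.059,.07)],c).round(1).tolist())
th=np.pi/2+RD[2]
print(rd(0,.054),go(rd(0,.054,.17),th),go(rd(0,.054,.037),th))
E
```

```text
scene [[219.3, 250.6], [214.1, 244.7], [218.9, 245.2]]
top [[408.6, 169.2], [413.8, 166.5], [409.3, 165.5]]
[ 0.60854774 -0.14366112  0.        ] ([-62.39, -65.94, 4.4], -0.072, 'theta', 1.274) ([-62.39, -65.94, 17.7], -0.072, 'theta', 1.274)
```

Call:
carry_out([
  [[-15,-16,1],-0.07,0.45],
  [[-30,-32,2],-0.07,0.45],
  [[-45,-48,3],-0.07,0.45],
  [[-62.4,-65.9,4.4],-0.07,0.45],
  [[-62.4,-65.9,4.4],-0.07,0.45],
  [[-62.4,-65.9,4.4],-0.07,0.45],
  [[-62.4,-65.9,4.4],-0.07,0.45],
  [[-62.4,-65.9,4.4],-0.07,0.45],
  [[-62.4,-65.9,4.4],-0.07,0.45],
  [[-62.4,-65.9,4.4],-0.07,0.45],
  [[-62.4,-65.9,4.4],-0.07,0.45],
  [[-62.4,-65.9,4.4],-0.07,0.45],
  [[-62.4,-65.9,4.4],-0.07,0.45],
  [[-62.4,-65.9,4.4],-0.07,0.45],
  [[-62.4,-65.9,4.4],-0.07,0.45],
  [[-62.4,-65.9,4.4],-0.07,0.45],
  [[-62.4,-65.9,4.4],-0.07,0.45],
  [[-62.4,-65.9,4.4],-0.07,0.45],
  [[-62.4,-65.9,4.4],-0.07,0.45],
  [[-62.4,-65.9,4.4],-0.07,0.45],
], squeeze=20)

```text
time_s: 2.57
ee_pos: [0.5758, -0.0782, 0.1737]
tcp_rot: [0.113, 0.994, 0.0, 0.0]
force: [1.2, 0.8, 0.2]
grip_width: 0.041
gripper_force: 0.0
```

```bash
python3 - <<'E'
from h import *
th=np.pi/2+RD[2]
print(go(rd(0,.055,.17),th),go(rd(0,.055,.037),th))
E
```

```text
([-4.66, -5.54, 0.37], -0.002, 'theta', 1.3437) ([-4.66, -5.54, 13.67], -0.002, 'theta', 1.3437)
```

Call:
carry_out([
  [[-2.3,-2.8,0.4],0,0.45],
  [[-4.7,-5.5,0.4],0,0.45],
  [[-4.7,-5.5,0.4],0,0.45],
  [[-4.7,-5.5,0.4],0,0.45],
  [[-4.7,-5.5,0.4],0,0.45],
])

```text
time_s: 2.98
ee_pos: [0.6082, -0.1399, 0.1694]
tcp_rot: [0.113, 0.994, 0.0, -0.0]
force: [-0.7, -0.7, -0.0]
grip_width: 0.041
gripper_force: 0.0
```

```bash
python3 - <<'E'
from h import *
th=np.pi/2+RD[2]
print(go(rd(0,.055,.037),th))
im=viewer.read_camera("scene"); k=im[190:290,120:260]
t=viewer.read_camera("top"); k2=t[110:230,340:500]
cv2.imwrite("pics/tab1.png",np.hstack([cv2.resize(k,(400,286)),cv2.resize(k2,(381,286))])[:,:,::-1])
E
```

```text
([-0.13, -0.26, 13.24], -0.002, 'theta', 1.3436)
```

View pics/tab1.png

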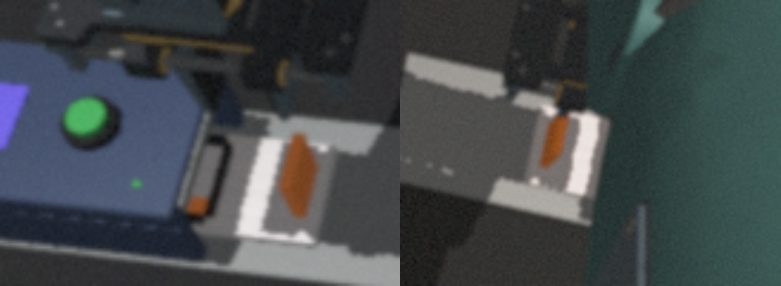

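The view shows the open fingers straddling above the orange tab (left crop (298,175)), clear of the hood. Descend and pinch.

Call:
carry_out([
  [[-0.1,-0.2,4],0,0.45],
  [[-0.1,-0.2,7.5],0,0.45],
  [[-0.1,-0.2,10.5],0,0.45],
  [[-0.1,-0.2,12.2],0,0.45],
  [[-0.1,-0.2,13.2],0,0.45],
  [[-0.1,-0.2,13.2],0,0.45],
  [[-0.1,-0.2,13.2],0,0.0],
  [[-0.1,-0.2,13.2],0,0.0],
  [[-0.1,-0.2,13.2],0,0.0],
  [[-0.1,-0.2,13.2],0,0.0],
  [[-0.1,-0.2,13.2],0,0.0],
  [[-0.1,-0.2,13.2],0,0.0],
], squeeze=20)

```text
time_s: 4.08
ee_pos: [0.6099, -0.1424, 0.0386]
tcp_rot: [0.113, 0.994, -0.0, 0.001]
force: [-0.6, 3.4, 9.8]
grip_width: 0.0099
gripper_force: 20.0
```

Call:
carry_out([
  [[0,0.4,0],0,0],
  [[0,1.0,0],0,0],
  [[0,1.8,0],0,0],
  [[0,2.7,0],0,0],
  [[0,3.6,0],0,0],
  [[0,4.5,0],0,0],
  [[0,5.4,0],0,0],
  [[0,6.3,0],0,0],
  [[0,7.2,0],0,0],
  [[0,8.1,0],0,0],
  [[0,9.0,0],0,0],
  [[0,9.9,0],0,0],
  [[0,10.8,0],0,0],
  [[0,11.5,0],0,0],
  [[0,12.1,0],0,0],
  [[0,12.5,0],0,0],
  [[0,12.7,0],0,0],
  [[0,12.8,0],0,0],
  [[0,12.8,0],0,0],
])

```text
time_s: 5.67
ee_pos: [0.638, -0.0185, 0.0386]
tcp_rot: [0.113, 0.994, -0.001, 0.0]
force: [-7.1, -8.3, 13.0]
grip_width: 0.0098
gripper_force: 20.0
```

```bash
python3 - <<'E'
from h import *
s=sense(); d=np.array(s["ee_pos"])[:2]-RD[:2]; c,n=np.cos(RD[2]),np.sin(RD[2]); print("reader xy",d@[c,n],d@[-n,c],s["force"],s["grip_width"])
print("travel",np.linalg.norm(np.array(s["ee_pos"])[:2]-[.6099,-.1424]))
E
```

```text
reader xy 0.00079351546421942 0.18253062462963696 [-7.12447309 -8.34134151 13.02971651] 0.00984083139677316
travel 0.12699983004325174
```

Call:
carry_out([
  [[0,0.2,0],0,0],
  [[0,0.3,0],0,0],
  [[0,0.5,0],0,0],
  [[0,0.5,0],0,0],
])

```text
time_s: 6.0
ee_pos: [0.6385, -0.0163, 0.0385]
tcp_rot: [0.112, 0.994, -0.002, -0.0]
force: [-12.7, -38.0, 16.5]
grip_width: 0.0139
gripper_force: 20.0
```

```bash
python3 - <<'E'
from h import *
s=sense(); d=np.array(s["ee_pos"])[:2]-RD[:2]; c,n=np.cos(RD[2]),np.sin(RD[2]); print("reader xy",d@[c,n],d@[-n,c],s["force"],s["ee_pos"],s["grip_width"])
E
```

```text
reader xy 0.0007621202788090682 0.1848671760388421 [-12.73268534 -37.98768902  16.48676202] [ 0.63848795 -0.0162626   0.03851175] 0.013916399287246214
```

Call:
carry_out([
  [[0,-0.3,0],0,0],
  [[0,-0.3,0],0,0],
  [[0,-0.3,0],0,0.45],
  [[0,-0.3,0],0,0.45],
  [[0,-0.3,0],0,0.45],
  [[0,-0.3,0],0,0.45],
  [[0,-0.3,-2],0,0.45],
  [[0,-0.3,-5],0,0.45],
  [[0,-0.3,-9],0,0.45],
  [[0,-0.3,-13],0,0.45],
  [[0,-0.3,-13],0,0.45],
])

```text
time_s: 6.92
ee_pos: [0.6421, -0.0155, 0.1753]
tcp_rot: [0.113, 0.994, 0.0, 0.005]
force: [1.9, -0.8, 1.1]
grip_width: 0.0414
gripper_force: 0.0
```

```bash
python3 - <<'E'
from h import *
print(place([[0,0,.15]],RK), go(place([[0,0,.15]],RK)[0],RK[2]))
E
```

```text
[[0.454  0.1924 0.15  ]] ([23.02, 16.04, 2.34], 2.177, 'theta', 1.3444)
```

Call:
carry_out([
  [[3,2,2.3],0.12,0.8],
  [[6,4,2.3],0.24,0.8],
  [[9,6,2.3],0.36,0.8],
  [[12,8,2.3],0.48,0.8],
  [[15,10,2.3],0.6,0.8],
  [[18,12,2.3],0.72,0.8],
  [[21,14.5,2.3],0.84,0.8],
  [[23,16,2.3],0.96,0.8],
  [[23,16,2.3],1.08,0.8],
  [[23,16,2.3],1.2,0.8],
  [[23,16,2.3],1.32,0.8],
  [[23,16,2.3],1.44,0.8],
  [[23,16,2.3],1.56,0.8],
  [[23,16,2.3],1.68,0.8],
  [[23,16,2.3],1.8,0.8],
  [[23,16,2.3],1.92,0.8],
  [[23,16,2.3],2.04,0.8],
  [[23,16,2.3],2.16,0.8],
  [[23,16,2.3],2.18,0.8],
  [[23,16,2.3],2.18,0.8],
])

```text
time_s: 8.58
ee_pos: [0.4502, 0.1921, 0.1446]
tcp_rot: [0.933, 0.36, -0.0, -0.0]
force: [-0.2, 0.1, -0.9]
grip_width: 0.0725
gripper_force: 0.0
```

```bash
python3 - <<'E'
from h import *
print(go(place([[0,0,.15]],RK)[0],RK[2]),go(place([[0,0,.008]],RK)[0],RK[2]))
# predicted nest corners drawn on both views
v=[]
for c in CAL:
    im=viewer.read_camera(c); cv2.imwrite(f"pics/{c}2.png",im[:,:,::-1])
    uv=proj([rd(x,y,.022) for x,y in [(-.029,.014),(.029,.014),(.029,.114),(-.029,.114)]],c)
    uk=proj([rd(x,y,.022) for x,y in [(.017,.102),(.029,.102),(.029,.114),(.017,.114)]],c)
    ut=proj([rd(x,y,.070) for x,y in [(-.022,.179),(.022,.179),(.022,.189),(-.022,.189)]],c)
    x0,y0=np.r_[uv,ut].mean(0).astype(int)-[50,38]
    im=cv2.resize(im[y0:y0+75,x0:x0+100],None,fx=4,fy=4,interpolation=cv2.INTER_CUBIC)
    for q,col in((uv,(255,255,0)),(uk,(0,255,0)),(ut,(0,255,255))):
        cv2.polylines(im,[np.round(((q-[x0,y0]+.5)*4-.5)).astype(np.int32)],True,col,1)
    v.append(im)
cv2.imwrite("pics/nest1.png",np.hstack(v)[:,:,::-1])
E
```

```text
([0.3, 0.23, -0.54], -0.001, 'theta', -0.8339) ([0.3, 0.24, 13.66], -0.001, 'theta', -0.8339)
```

View pics/nest1.png

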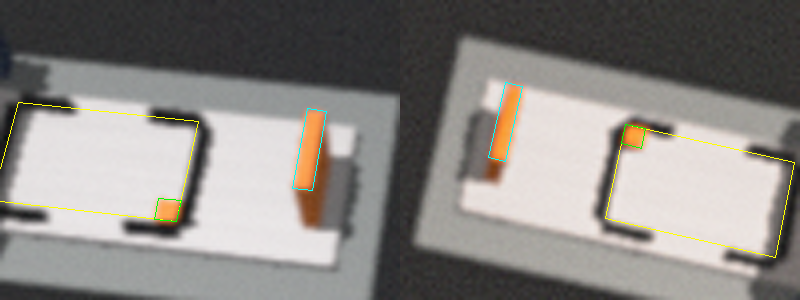

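The overlay shows predicted pocket, key block (right crop (634,136)) and tab lying right on their images, so the reader pose is good to about 1 mm. Next: down onto the rack.

Call:
carry_out([
  [[0.3,0.2,1],0,0.8],
  [[0.3,0.2,3],0,0.8],
  [[0.3,0.2,6],0,0.8],
  [[0.3,0.2,8],0,0.8],
  [[0.3,0.2,8.5],0,0.8],
  [[0.3,0.2,8.5],0,0.8],
  [[0.3,0.2,8.5],0,0.8],
])

```text
time_s: 9.27
ee_pos: [0.4541, 0.1926, 0.0599]
tcp_rot: [0.933, 0.36, -0.0, 0.0]
force: [-0.2, 0.2, 1.1]
grip_width: 0.0732
gripper_force: 0.0
```

```bash
python3 - <<'E'
from h import *
print(go(place([[0,0,.008]],RK)[0],RK[2]))
E
```

```text
([-0.02, 0.01, 5.19], -0.002, 'theta', -0.8353)
```

Call:
carry_out([
  [[0,0,1.5],0,0.8],
  [[0,0,3],0,0.8],
  [[0,0,4.3],0,0.8],
  [[0,0,5.0],0,0.8],
  [[0,0,5.2],0,0.8],
  [[0,0,5.2],0,0.8],
  [[0,0,5.2],0,0.4],
  [[0,0,5.2],0,0.4],
  [[0,0,5.2],0,0.4],
  [[0,0,5.2],0,0.4],
  [[0,0,5.2],0,0.4],
  [[0,0,5.2],0,0.4],
], squeeze=15)

```text
time_s: 10.27
ee_pos: [0.4543, 0.1926, 0.0082]
tcp_rot: [0.933, 0.359, 0.0, 0.0]
force: [-1.8, -0.2, 8.5]
grip_width: 0.0545
gripper_force: 15.0
```

Call:
carry_out([
  [[0,0,-0.3],0,0.4],
  [[0,0,-1],0,0.4],
  [[0,0,-2.5],0,0.4],
  [[0,0,-4.5],0,0.4],
  [[0,0,-6.5],0,0.4],
  [[0,0,-8.5],0,0.4],
  [[0,0,-10.5],0,0.4],
  [[0,0,-12],0,0.4],
  [[0,0,-13],0,0.4],
  [[0,0,-13],0,0.4],
  [[0,0,-13],0,0.4],
])

```text
time_s: 11.18
ee_pos: [0.4538, 0.1925, 0.1378]
tcp_rot: [0.933, 0.359, 0.0, -0.0]
force: [0.4, 0.2, -1.4]
grip_width: 0.0541
gripper_force: 15.0
```

```bash
python3 - <<'E'
from h import *
print(sense()["grip_width"],rd(0,.064),go(rd(0,.064,.138),RD[2]))
E
```

```text
0.054126894151913074 [ 0.61077881 -0.13391318  0.        ] ([-10.24, 34.74, -0.02], -0.611, 'theta', -0.836)
```

Call:
carry_out([
  [[-0.3,1,0],-0.03,0.4],
  [[-0.8,2.7,0],-0.07,0.4],
  [[-1.4,4.8,0],-0.11,0.4],
  [[-2.1,7.2,0],-0.15,0.4],
  [[-2.9,9.7,0],-0.19,0.4],
  [[-3.6,12.2,0],-0.23,0.4],
  [[-4.3,14.7,0],-0.27,0.4],
  [[-5.1,17.2,0],-0.31,0.4],
  [[-5.8,19.7,0],-0.35,0.4],
  [[-6.5,22.2,0],-0.39,0.4],
  [[-7.3,24.7,0],-0.43,0.4],
  [[-8.0,27.2,0],-0.47,0.4],
  [[-8.7,29.6,0],-0.51,0.4],
  [[-9.3,31.7,0],-0.55,0.4],
  [[-9.8,33.3,0],-0.58,0.4],
  [[-10.1,34.3,0],-0.6,0.4],
  [[-10.2,34.7,0],-0.61,0.4],
  [[-10.2,34.7,0],-0.61,0.4],
  [[-10.2,34.7,0],-0.61,0.4],
  [[-10.2,34.7,0],-0.61,0.4],
])

```text
time_s: 12.85
ee_pos: [0.6102, -0.1326, 0.137]
tcp_rot: [0.782, 0.623, -0.0, -0.0]
force: [-1.2, 0.2, -2.4]
grip_width: 0.0542
gripper_force: 15.0
```

```bash
python3 - <<'E'
from h import *
print(go(rd(0,.064,.05),RD[2]))
s=sense(); p=np.array(s["ee_pos"]); P=np.array([p[0],p[1],RD[2]]); zb=p[2]-.008; v=[]
for c in CAL:
    im=viewer.read_camera(c); cv2.imwrite(f"pics/{c}3.png",im[:,:,::-1])
    b=[(-.027,-.048),(.027,-.048),(.027,.034),(.013,.034),(.013,.048),(-.027,.048)]
    x0,y0=proj([[*p[:2],zb]],c)[0].astype(int)-[50,50]
    im=cv2.resize(im[y0:y0+100,x0:x0+100],None,fx=4,fy=4,interpolation=cv2.INTER_CUBIC)
    for z in(0,.03):
        q=proj(place([[*a,zb+z] for a in b],P),c)
        cv2.polylines(im,[np.round(((q-[x0,y0]+.5)*4-.5)).astype(np.int32)],True,(255,255,0),1)
    v.append(im)
cv2.imwrite("pics/held.png",np.hstack(v)[:,:,::-1])
E
```

```text
([-0.12, 0.1, 8.7], -0.001, 'theta', -0.2261)
```

View pics/held.png

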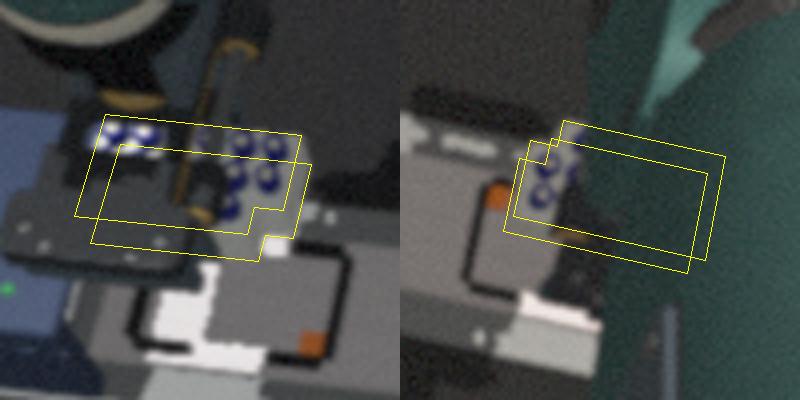

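The held rack matches the model outline in both views. Its notch (scene crop (262,225)) is on the key block's side. Lowering in steps.

Call:
carry_out([
  [[-0.1,0.1,1],0,0.4],
  [[-0.1,0.1,3],0,0.4],
  [[-0.1,0.1,5],0,0.4],
  [[-0.1,0.1,7],0,0.4],
  [[-0.1,0.1,8.3],0,0.4],
  [[-0.1,0.1,8.7],0,0.4],
  [[-0.1,0.1,8.7],0,0.4],
  [[-0.1,0.1,8.7],0,0.4],
  [[-0.1,0.1,8.7],0,0.4],
])

```text
time_s: 13.7
ee_pos: [0.6122, -0.1347, 0.0517]
tcp_rot: [0.782, 0.623, 0.0, 0.001]
force: [0.1, 0.0, -2.0]
grip_width: 0.054
gripper_force: 15.0
```

```bash
python3 - <<'E'
from h import *
print(go(rd(0,.064,.020),RD[2]),sense()["force"])
E
```

```text
([0.04, -0.16, 3.17], -0.001, 'theta', -0.226) [ 0.05946366  0.02619705 -1.95810535]
```

Call:
carry_out([
  [[0,-0.15,0.5],0,0.4],
  [[0,-0.15,1.2],0,0.4],
  [[0,-0.15,1.4],0,0.4],
  [[0,-0.15,1.4],0,0.4],
  [[0,-0.15,1.4],0,0.4],
  [[0,-0.15,1.4],0,0.4],
])

```text
time_s: 14.2
ee_pos: [0.6101, -0.1342, 0.0367]
tcp_rot: [0.782, 0.623, 0.0, 0.0]
force: [-0.1, 0.9, -3.0]
grip_width: 0.0537
gripper_force: 15.0
```

```bash
python3 - <<'E'
from h import *
print(go(rd(0,.064,.020),RD[2]),sense()["force"])
E
```

```text
([0.04, 0.06, 1.67], -0.001, 'theta', -0.226) [-0.05682988  0.93050128 -2.97509193]
```

Call:
carry_out([
  [[0.0,0.05,0.2],0,0.4],
  [[0.0,0.05,0.4],0,0.4],
  [[0.0,0.05,0.6],0,0.4],
  [[0.0,0.05,0.7],0,0.4],
  [[0.0,0.05,0.8],0,0.4],
  [[0.0,0.05,0.9],0,0.4],
  [[0.0,0.05,1.0],0,0.4],
  [[0.0,0.05,1.1],0,0.4],
  [[0.0,0.05,1.1],0,0.4],
])

```text
time_s: 14.95
ee_pos: [0.6105, -0.1343, 0.0254]
tcp_rot: [0.782, 0.623, -0.0, -0.0]
force: [0.3, -0.7, -1.7]
grip_width: 0.0538
gripper_force: 15.0
```

```bash
python3 - <<'E'
from h import *
s=sense();print(go(rd(0,.064,.020),RD[2]),s["force"],s["ft_torque"])
E
```

```text
([0.04, 0.02, 0.54], -0.001, 'theta', -0.2259) [ 0.25396521 -0.66498235 -1.66098725] [-0.09224468  0.05183473  0.01630331]
```

Call:
carry_out([
  [[0.0,0.0,0.08],0,0.4],
  [[0.0,0.0,0.16],0,0.4],
  [[0.0,0.0,0.24],0,0.4],
  [[0.0,0.0,0.32],0,0.4],
  [[0.0,0.0,0.4],0,0.4],
  [[0.0,0.0,0.45],0,0.4],
  [[0.0,0.0,0.5],0,0.4],
  [[0.0,0.0,0.5],0,0.4],
])

```text
time_s: 15.62
ee_pos: [0.6105, -0.1343, 0.0205]
tcp_rot: [0.782, 0.623, -0.0, -0.0]
force: [-0.2, -0.6, -1.7]
grip_width: 0.0541
gripper_force: 15.0
```

Still no contact force. I'll creep down until it touches.

Call:
carry_out([
  [[0.0,0.0,0.03],0,0.4],
  [[0.0,0.0,0.06],0,0.4],
  [[0.0,0.0,0.09],0,0.4],
  [[0.0,0.0,0.12],0,0.4],
  [[0.0,0.0,0.12],0,0.4],
])

```text
time_s: 16.03
ee_pos: [0.6106, -0.1343, 0.0202]
tcp_rot: [0.782, 0.623, -0.0, -0.0]
force: [-5.1, 1.9, 13.7]
grip_width: 0.0538
gripper_force: 15.0
```

Call:
carry_out([
  [[0,0,0.05],0,0.4],
  [[0,0,0.05],0,0.7],
  [[0,0,0.05],0,0.7],
  [[0,0,0.05],0,0.7],
  [[0,0,0.05],0,0.7],
  [[0,0,0.05],0,0.7],
  [[0,0,-0.5],0,0.7],
  [[0,0,-1.5],0,0.7],
  [[0,0,-3.5],0,0.7],
  [[0,0,-6.5],0,0.7],
  [[0,0,-10],0,0.7],
  [[0,0,-14],0,0.7],
  [[0,0,-15],0,0.7],
  [[0,0,-15],0,0.7],
])

```text
time_s: 17.2
ee_pos: [0.6126, -0.1348, 0.1741]
tcp_rot: [0.782, 0.623, 0.002, 0.003]
force: [-0.1, 0.7, -0.1]
grip_width: 0.0638
gripper_force: 0.0
```

```bash
python3 - <<'E'
from h import *
th=np.pi/2+RD[2]
print(go(rd(0,.25,.17),th),go(rd(0,.184,.17),th))
E
```

```text
([18.65, -0.22, 0.4], -1.572, 'theta', -0.226) ([12.05, -0.21, 0.4], -1.572, 'theta', -0.226)
```

Call:
carry_out([
  [[2,0,0.4],-0.12,0.45],
  [[5,-0.1,0.4],-0.24,0.45],
  [[8,-0.2,0.4],-0.36,0.45],
  [[11,-0.2,0.4],-0.48,0.45],
  [[12,-0.2,0.4],-0.6,0.45],
  [[12,-0.2,0.4],-0.72,0.45],
  [[12,-0.2,0.4],-0.84,0.45],
  [[12,-0.2,0.4],-0.96,0.45],
  [[12,-0.2,0.4],-1.08,0.45],
  [[12,-0.2,0.4],-1.2,0.45],
  [[12,-0.2,0.4],-1.32,0.45],
  [[12,-0.2,0.4],-1.44,0.45],
  [[12,-0.2,0.4],-1.57,0.45],
  [[12,-0.2,0.4],-1.57,0.45],
  [[12,-0.2,0.4],-1.57,0.45],
  [[12,-0.2,0.4],-1.57,0.45],
])

```text
time_s: 18.53
ee_pos: [0.6352, -0.0169, 0.1649]
tcp_rot: [0.115, 0.993, -0.0, -0.0]
force: [-0.3, 0.9, -0.1]
grip_width: 0.041
gripper_force: 0.0
```

```bash
python3 - <<'E'
from h import *
th=np.pi/2+RD[2]
print(go(rd(0,.184,.037),th))
v=[]
b=[(-.027,-.048),(.027,-.048),(.027,.034),(.013,.034),(.013,.048),(-.027,.048)]
for c in CAL:
    im=viewer.read_camera(c)
    x0,y0=proj([rd(0,.1,.03)],c)[0].astype(int)-[50,38]
    im=cv2.resize(im[y0:y0+75,x0:x0+100],None,fx=4,fy=4,interpolation=cv2.INTER_CUBIC); im2=im.copy()
    for z in(.022,.042):
        q=proj([rd(x,y+.064,z) for x,y in b],c); cv2.polylines(im2,[np.round(((q-[x0,y0]+.5)*4-.5)).astype(np.int32)],True,(255,255,0),1)
    v.append(np.vstack([im,im2]))
cv2.imwrite("pics/seat.png",np.hstack(v)[:,:,::-1])
E
```

```text
([-0.24, 0.05, 12.79], -0.006, 'theta', 1.3398)
```

View pics/seat.png

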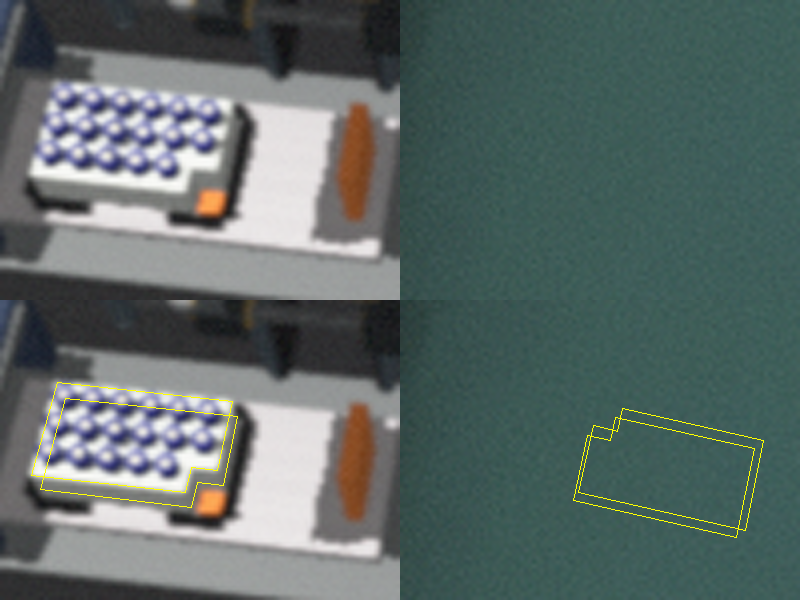

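The rack sits flat in the pocket with its notch round the orange key block (crop (211,203)) and fits the model outline. Now pinch the tab for pushing.

Call:
carry_out([
  [[-0.2,0,3],0,0.45],
  [[-0.2,0,6.5],0,0.45],
  [[-0.2,0,9.5],0,0.45],
  [[-0.2,0,11.8],0,0.45],
  [[-0.2,0,12.8],0,0.45],
  [[-0.2,0,12.8],0,0.45],
  [[-0.2,0,12.8],0,0.0],
  [[-0.2,0,12.8],0,0.0],
  [[-0.2,0,12.8],0,0.0],
  [[-0.2,0,12.8],0,0.0],
  [[-0.2,0,12.8],0,0.0],
], squeeze=20)

```text
time_s: 19.55
ee_pos: [0.6379, -0.0179, 0.0384]
tcp_rot: [0.113, 0.994, -0.0, 0.001]
force: [-5.9, -41.6, 9.3]
grip_width: 0.0107
gripper_force: 20.1
```

```bash
python3 - <<'E'
from h import *
print(go(rd(0,.056,.037),np.pi/2+RD[2]))
E
```

```text
([0.04, -12.72, 0.15], -0.001, 'theta', 1.3445)
```

Call:
carry_out([
  [[0,-0.2,0],0,0],
  [[0,-0.6,0],0,0],
  [[0,-1.2,0],0,0],
  [[0,-2.0,0],0,0],
  [[0,-2.8,0],0,0],
  [[0,-3.6,0],0,0],
  [[0,-4.4,0],0,0],
  [[0,-5.2,0],0,0],
  [[0,-6.0,0],0,0],
  [[0,-6.8,0],0,0],
  [[0,-7.6,0],0,0],
  [[0,-8.4,0],0,0],
  [[0,-9.2,0],0,0],
  [[0,-10.0,0],0,0],
  [[0,-10.8,0],0,0],
  [[0,-11.5,0],0,0],
  [[0,-12.1,0],0,0],
  [[0,-12.4,0],0,0],
  [[0,-12.6,0],0,0],
  [[0,-12.6,0],0,0],
])

```text
time_s: 21.22
ee_pos: [0.61, -0.1409, 0.0385]
tcp_rot: [0.113, 0.994, -0.0, 0.001]
force: [0.3, -2.7, 6.0]
grip_width: 0.0098
gripper_force: 20.0
```

```bash
python3 - <<'E'
from h import *
print(go(rd(0,.054,.037),np.pi/2+RD[2]),sense()["force"])
E
```

```text
([0.08, -0.31, 0.15], -0.001, 'theta', 1.3443) [ 0.25242891 -2.65073402  5.99966709]
```

Call:
carry_out([
  [[0,-0.05,0],0,0],
  [[0,-0.1,0],0,0],
  [[0,-0.15,0],0,0],
  [[0,-0.2,0],0,0],
  [[0,-0.25,0],0,0],
  [[0,-0.3,0],0,0],
  [[0,-0.3,0],0,0],
])

```text
time_s: 21.8
ee_pos: [0.6095, -0.1433, 0.0385]
tcp_rot: [0.113, 0.994, -0.0, 0.001]
force: [2.2, 1.7, 6.2]
grip_width: 0.0099
gripper_force: 20.0
```

Call:
carry_out([
  [[0,-0.05,0],0,0],
  [[0,-0.1,0],0,0],
  [[0,-0.15,0],0,0],
  [[0,-0.2,0],0,0],
  [[0,-0.2,0],0,0],
])

```text
time_s: 22.22
ee_pos: [0.6091, -0.1452, 0.0385]
tcp_rot: [0.113, 0.994, -0.0, 0.001]
force: [2.6, 1.3, 5.2]
grip_width: 0.0094
gripper_force: 20.0
```

Call:
carry_out([
  [[0,-0.05,0],0,0],
  [[0,-0.1,0],0,0],
  [[0,-0.15,0],0,0],
  [[0,-0.2,0],0,0],
  [[0,-0.2,0],0,0],
])

```text
time_s: 22.63
ee_pos: [0.609, -0.1454, 0.0385]
tcp_rot: [0.113, 0.994, 0.001, 0.001]
force: [7.0, 21.0, 5.6]
grip_width: 0.0099
gripper_force: 20.0
```

The carriage is against its inner stop (21 N). Release, rise, shut the fingers and go over the button.

Call:
carry_out([
  [[0,0.2,0],0,0],
  [[0,0.2,0],0,0.3],
  [[0,0.2,0],0,0.3],
  [[0,0.2,0],0,0.3],
  [[0,0.2,0],0,0.3],
  [[0,0.2,-2],0,0.3],
  [[0,0.2,-5],0,0.3],
  [[0,0.2,-9],0,0.3],
  [[0,0.2,-12],0,0.3],
  [[0,0.2,-12],0,0.0],
  [[0,-3,-12],0,0.0],
  [[0,-6,-12],0,0.0],
  [[0,-9,-12],0,0.0],
  [[0,-12,-12],0,0.0],
  [[0,-12.7,-12],0,0.0],
  [[0,-12.7,-12],0,0.0],
  [[0,-12.7,-12],0,0.0],
])

```text
time_s: 24.05
ee_pos: [0.5787, -0.2705, 0.157]
tcp_rot: [0.114, 0.994, 0.0, -0.0]
force: [-0.1, 0.9, 0.4]
grip_width: 0.0003
gripper_force: 0.0
```

```bash
python3 - <<'E'
from h import *
print(go(rd(0,-.076,.114),np.pi/2+RD[2]))
im=viewer.read_camera("scene"); cv2.imwrite("pics/in.png",cv2.resize(im[180:300,90:290],(800,480),interpolation=cv2.INTER_CUBIC)[:,:,::-1])
E
```

```text
([-0.08, 0.02, 4.3], -0.003, 'theta', 1.343)
```

View pics/in.png

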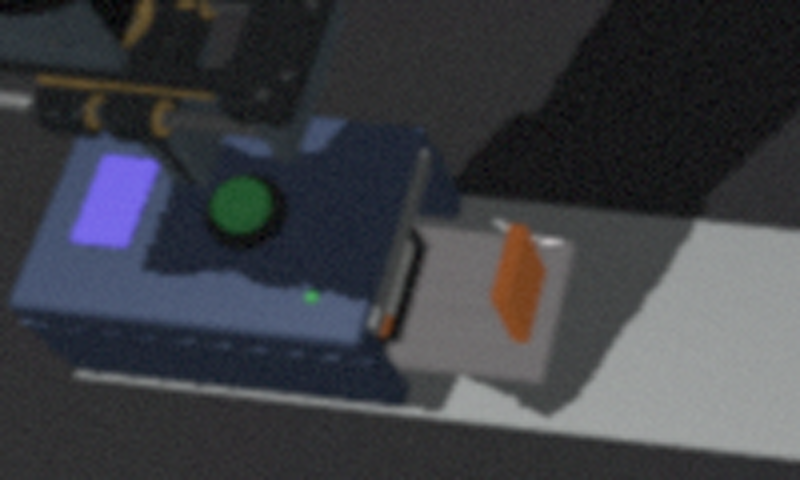

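The carriage is in (tab at crop (518,285)) and the shut fingers are above the green button (240,205). Press.

Call:
carry_out([
  [[0,0,2],0,0],
  [[0,0,3.6],0,0],
  [[0,0,4.3],0,0],
  [[0,0,4.6],0,0],
  [[0,0,4.9],0,0],
  [[0,0,5.1],0,0],
  [[0,0,5.2],0,0],
  [[0,0,5.3],0,0],
  [[0,0,5.3],0,0],
  [[0,0,5.3],0,0],
])

```text
time_s: 24.93
ee_pos: [0.5794, -0.2708, 0.105]
tcp_rot: [0.113, 0.994, -0.0, 0.0]
force: [1.4, 2.3, 4.2]
grip_width: 0.0003
gripper_force: 1.7
```

Call:
carry_out([
  [[0,0,0.1],0,0],
  [[0,0,0.2],0,0],
  [[0,0,0.25],0,0],
  [[0,0,0.25],0,0],
  [[0,0,0.25],0,0],
])

```text
time_s: 25.35
ee_pos: [0.5795, -0.2709, 0.1032]
tcp_rot: [0.113, 0.994, -0.0, 0.0]
force: [-3.6, 5.2, 19.2]
grip_width: 0.0008
gripper_force: 9.4
```

Bottomed out at 19 N. Release and rise.

Call:
carry_out([
  [[0,0,-0.5],0,0],
  [[0,0,-1.5],0,0],
  [[0,0,-4],0,0],
  [[0,0,-7],0,0],
  [[0,0,-10],0,0],
  [[0,0,-10],0,0],
  [[0,0,-10],0,0],
  [[0,0,-10],0,0],
])

```text
time_s: 26.02
ee_pos: [0.5785, -0.2706, 0.2015]
tcp_rot: [0.113, 0.994, 0.0, -0.0]
force: [-0.6, 0.2, 0.4]
grip_width: 0.0003
gripper_force: 0.0
```

```bash
python3 - <<'E'
from plant import sense, order
s=sense(); print(s["time_s"],s["ee_pos"],s["force"]); print(order.sign_off())
E
```

```text
26.0167 [ 0.57845622 -0.27060146  0.20147997] [-0.61434063  0.16143511  0.41074331]
the job is handed in; nothing more can be done
None
```

The blue-capped rack was seated in the pocket, the carriage pushed fully in, and the green button pressed and released; I handed the job in at 26.0 s with the arm clear, and the hand-in returned no verdict.

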